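Find the sealed case with a roller loose inside

ROBOT

A 6-joint arm with a two-finger parallel gripper is mounted at the origin on the work surface. World frame = base frame: x ahead of the robot, y to its left, z up, the work surface at z = 0. Lengths are in m, angles in degrees, forces in N, time in s.
With the tool pointing down it reaches from about 0.375 to 0.9 m from the base axis. Payload 3.1 kg.
Tool frame: the origin (TCP) lies where the fingers leave the gripper's body, on its centre line; the fingertips stand bot.tips_ahead ahead of it and the grasp point (between the pads) lies 51 mm ahead of it (bot.tips_ahead is the distance from the TCP to the fingertips, in m); z points along the fingers, x is the direction in which the jaws open and shut, and the axes are right-handed (so a half turn about z gives the same grasp; the last joint's range is limited). The gripper opens to 87 mm and grips with 3 to 60 N. Pads are 19 mm wide; open, the fingers measure 117 mm over their backs; the gripper's body (75 mm by 190 mm) begins 51 mm behind the grasp point.
Start: joints at [54.345, 30.224, 82.088, -0, 67.689, -10.227], TCP at [0.268, 0.564, 0.292] pointing down, gripper open.
Joint ranges: [-176.69, 176.69], [-43.24, 126.21], [12.49, 139.97], [-82, 262], [0, 151.66], [-163.58, 163.58]. Speed limits (degrees/s): [159.86, 159.86, 180, 180, 180, 180].

INTERFACE

Orientations are given as a 3x3 rotation matrix whose columns are the frame's x, y, z axes.
In Python, from rig import bot, vision, nets gives the robot as it stands.
- The arm moves only by the tool play_rows, never from a script. Its argument "series" is a list of rows, each an object of numbers: "tx", "ty", "tz": the shift along the world's x, y, z as a fraction of full scale; "turn": the turn about the world's z as a fraction of full scale. A call has 1 to 10 rows; each row shifts and turns the commanded pose from where the row before left it; what a row does not reach is not made up. Full scale, the value 1, is 0.8 m for a shift and 60 degrees for a turn. A row lasts 1/10 s, in which the tool goes at most 50 mm and 8.59 degrees, less where a joint would pass 70% of its speed; a pose out of reach is approached as far as the arm can. A call with a number of a shift or a turn outside -1 to 1 is refused whole. A call with a gripper value outside its range is refused whole. "gripper" is the opening, from 0 (shut) to 1 (fully open), set as the call begins (left out, the last holds). The fingers move at their own pace and stop on an object; the grip force is fixed at half the most. Time passes only in rows, so rows that do not move let the fingers close. It gives the time, the measured TCP pose, the force and the opening at its end, in the units of the state.
- bot.read_state(): the state, without advancing time (a new reading comes with each control period).
- vision.capture(name): name is "scene" or "top"; returns a dict with "pixels" (400x640x3 uint8, blue, green, red), "fx", "fy", "cx", "cy" (pixels), "D" ([k1, k2, p1, p2, k3] as OpenCV has them; the pictures are not rectified), "extrinsics" (4x4, takes a point from camera to world coordinates). Camera axes: x right, y down, z forward; pixel columns grow to the right and rows downward; lengths in m; the calibration is good to about 2 mm. A picture is of the moment at which its call begins. There is no depth.
- bot.hand_in(): hands the job in, once; it reports no verdict.
Trained networks look in a picture, given as the dict that the camera call returned (one of the last four; its "shot" number tells which), for a name from the list of things; names that differ only in an ending like _2 or _b are one class to them, and where a whole thing is asked for, a point or a joint stands for the part that bears it (a point fixed in the world has none). Each returns a list of dicts, best first, with "confidence" (0 to 1); they miss things now and then, are a little off and sometimes report something else, mostly with a low value. They report only what shows in the picture. A call takes as long as a camera call.
- nets.look_for(picture, query): "at" ([column, row] as shares, 0 to 1, of the picture: columns of its width, rows of its height, amid what is visible of it).
- nets.masks_of(picture, query): "region" (400x640 bool, what is visible of it) and "at" ([column, row] as shares, 0 to 1, of the picture: columns of its width, rows of its height, amid what is visible of it).
The state is a dict: "time_s": time; "joint_positions": joint angles; "qvel": joint speeds; "tau": joint torques, N m; "position": TCP position; "tcp_rot": TCP orientation; "force": force on the tool from outside, world axes, zero at the start; "moment": the same for the moment, N m; "opening": opening from 0.0 (shut) to 1.0 (fully open).
Only numpy, scipy, OpenCV 4.12 (cv2) and the standard library are available. Lean on these libraries where they do the work, as an engineer would, in place of code of your own. Each camera call takes 0.05 s, during which the arm holds its last target.

TASK

One of the three sealed roller cases hanging on the hook stand has its roller off the spindle and rattles. Working from the left-hand case to the right-hand one, lift each up and off its hook, give it a brisk shake to and fro in the air, and stand it upright on the black mat (the last one shaken may stay in the grip if it is the one), leaving the lens module, film cassette and belt roller where they are. Then take the case that rattled and hold it out upright beyond the far edge of the mat, a good hand's breadth clear of the bench: finish holding it there, still, with the two sound cases standing let go on the mat.

Things in the scene. Friction and masses are not known exactly. Their poses are not given: they have to be found in the camera images.
- mat: Black rubber service mat fixed on the bench, 280 mm (its x, away from the robot) x 380 mm (its y) x 3 mm thick. Origin under its centre; the far edge lies at its x = +140 mm. Bare at the start.
- stand: Hook stand fixed on the bench at the robot's left, facing it: steel base 120 x 320 x 8 mm, two white rails 300 mm wide one above the other, top 111 mm high. Origin on the bench under the middle of the rails' front face; its -x points out of the front, where the cases hang, its y along the rails to the left. Three upturned steel hooks at y = +110, 0, -110 mm. A rubber strip on the lower rail keeps the cases upright.
- hook_left (a point): Tip of the left hook (as seen from the robot), 120 mm above the bench, axes as the stand's. Each hook reaches 10 mm out of the upper rail and turns up 13 mm above its arm: a case comes off when raised over 13 mm (25 mm clears it well) and then drawn out along the stand's -x.
- hook_middle (a point): Tip of the middle hook, alike.
- hook_right (a point): Tip of the right hook, alike.
- case_left_center (a point): Sealed case on the left hook: matte grey plastic block 120 mm long (its x) x 48 thick (its y) x 90 high, about 0.33 kg; steel hanger loop 16 mm out of its +x end, which faces the stand. This point is the block's centre, 45 mm above its underside; z up. It hangs upright, underside 45 mm above the bench, and can be gripped from above across its thickness. 60 mm is free between neighbours.
- case_middle_center (a point): Sealed case on the middle hook, alike; the same point. The cases look alike and their weights differ a little at random. In each is a 145 g steel roller: in two it is fixed on its spindle at the middle, in one it is off and rolls up to 40 mm either way along the case's length when that is tipped or shaken. Which one changes from start to start.
- case_right_center (a point): Sealed case on the right hook, alike; the same point. A brisk shake is three or more strokes to and fro reaching 0.35 m/s (or rocking, 1.4 rad/s). When a stroke stops, or the held case is tipped 0.15 rad one end down, the loose roller runs to the end and knocks within half a second: the moment on the tool about the case's y then jitters by 0.15 to 0.4 N m (std), a sound case's by under 0.1.
- case_left_hanger (a point): Middle of the underside of the hanger loop of the left case, 69 mm from its centre along its x and 17 mm higher (loop 34 mm wide, 14 mm high).
- case_middle_hanger (a point): Middle of the underside of the hanger loop of the middle case, 69 mm from its centre along its x and 17 mm higher (loop 34 mm wide, 14 mm high).
- case_right_hanger (a point): Middle of the underside of the hanger loop of the right case, 69 mm from its centre along its x and 17 mm higher (loop 34 mm wide, 14 mm high).
- lens_module_center (a point): Open reader lens module, matte grey tray 100 x 150 x 67 mm with a black lens barrel, 0.8 kg, loose on the bench beyond the mat to the right; centre, half-way up. Leave alone.
- film_cassette_center (a point): Clear polycarbonate film cassette lying flat, 100 x 100 x 26 mm, loose on the bench beyond the mat; centre, half-way up. Leave alone.
- belt_roller_center (a point): Small black rubber drive belt roller standing on end, 32 mm across and 38 mm high with its pin, loose, in front of the stand; its middle, 15 mm above the bench. Leave alone.
- toolbox: Closed orange plastic toolbox with a hinged lid and a carrying handle, 180 x 340 mm, 176 mm high with the handle, to the right of the mat; fixed. Origin under its centre.
- tube_holder: Chrome light tube holder with a white tube, 30 x 250 x 47 mm high, fixed on the bench behind the stand. Origin under its centre.

How it is judged:
By the outcome, as a careful person would: the job done as asked, in the order asked, and still so for the second after the job is handed in, while the arm keeps its last pose, push and grip.
It also fails if it takes over 72 s, if anything falls off the work surface, if the arm or the gripper's body presses on something with over 40 N, if the wrist force passes 120 N, or if a joint passes its speed limit or range.

## Working session

There is one attempt and no reset: what is moved stays moved. The work goes in short steps, Python scripts to look and compute and a tool call to move; the robot and the scene stay as the last step left them, time stands still between calls to the robot, and variables do not carry over. Pictures are saved under pics/ and viewed, and the job is handed in when it is done.

Besides the shell and the picture viewer there is one more tool, called by a JSON object that holds its "name" and its "arguments", one argument or row to a line. play_rows: Moves the arm, as the interface text tells. Shift numbers are shares of 0.8 m and turn numbers shares of 60 degrees, none past 1 either way. Its arguments: {"type":"object","properties":{"series":{"type":"array"},"gripper":{"type":"number"}},"required":["series"]}

```bash
ls; mkdir -p pics
python3 - <<'E'
from rig import bot,vision,nets
import cv2
s=bot.read_state();print(s, bot.tips_ahead)
for n in("scene","top"):
    p=vision.capture(n);cv2.imwrite(f"pics/{n}0.png",p["pixels"])
    print(n,p["fx"],p["fy"],p["cx"],p["cy"],p["D"],p["extrinsics"])
    for q in ["mat","stand","hook_left","hook_middle","hook_right","case_left_center","case_middle_center","case_right_center","case_left_hanger","case_middle_hanger","case_right_hanger","lens_module_center","film_cassette_center","belt_roller_center"]:
        print(q,[( [round(d["at"][0]*640,1),round(d["at"][1]*400,1)],round(d["confidence"],2)) for d in nets.look_for(p,q)[:4]])
print(bot.read_state()["time_s"])
E
```

```text
pics
{'time_s': 0.0, 'joint_positions': array([ 5.43463339e+01,  3.02781145e+01,  8.21571137e+01, -8.58006270e-05,
        6.76882648e+01, -1.02278801e+01]), 'qvel': array([-0.04678193,  0.03524498,  0.02456654,  0.09132738, -0.06090981,
        0.03780225]), 'tau': array([-8.51471623e-05, -4.40047038e+01, -1.76593870e+01,  6.33276463e-02,
        5.84641483e-02, -1.87565424e-04]), 'position': array([0.2679704 , 0.56398911, 0.29127656]), 'tcp_rot': array([[ 4.29339790e-01,  9.03142164e-01, -1.25519973e-03],
       [ 9.03140545e-01, -4.29341456e-01, -1.75215630e-03],
       [-2.12135551e-03, -3.81351354e-04, -9.99997677e-01]]), 'force': array([-0.16500251,  0.13486688, -0.83650506]), 'moment': array([-0.00175373, -0.08350527, -0.00439592]), 'opening': 0.9992021859004185} 0.0697
scene 480.77327852136017 480.77327852136017 321.54300726054305 197.95947867452196 [-0.14331896  0.          0.          0.          0.        ] [[ 0.72384373  0.58064649 -0.37269276  1.06921508]
 [ 0.68994424 -0.61322369  0.38462144 -0.60058512]
 [-0.00521494 -0.53554304 -0.84449183  1.21767859]
 [ 0.          
[... 1042 characters left out ...]
  0.          0.          1.        ]]
mat [([335.6, 235.5], 0.8), ([249.7, 147.5], 0.67)]
stand [([184.7, 252.4], 0.61), ([211.7, 209.1], 0.59)]
hook_left [([214.0, 211.4], 0.71)]
hook_middle [([209.9, 211.4], 0.63), ([213.7, 229.8], 0.17)]
hook_right []
case_left_center [([182.8, 250.9], 0.61)]
case_middle_center [([214.9, 232.2], 0.85)]
case_right_center []
case_left_hanger [([182.2, 250.5], 0.9)]
case_middle_hanger [([212.9, 232.8], 0.63)]
case_right_hanger [([245.2, 209.9], 0.75), ([336.7, 235.1], 0.49), ([207.5, 210.3], 0.49)]
lens_module_center [([386.2, 157.7], 0.78), ([210.3, 210.1], 0.72)]
film_cassette_center [([249.4, 149.3], 0.76)]
belt_roller_center [([249.8, 263.6], 0.52)]
1.5
```

View pics/scene0.png

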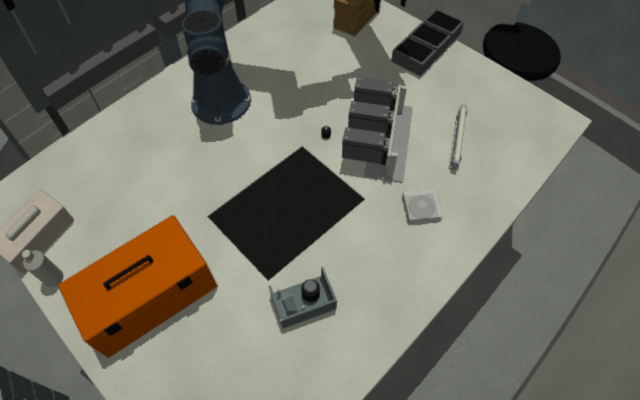

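View pics/top0.png

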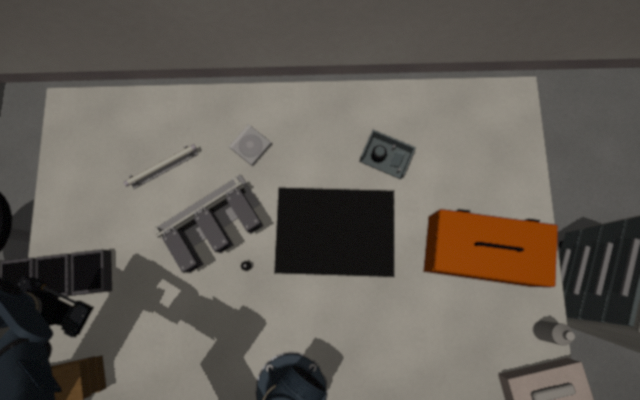

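```bash
cat > h.py <<'E'
import numpy as np,cv2
C={"scene":dict(K=np.array([[480.77327852,0,321.543],[0,480.77327852,197.9595],[0,0,1]]),D=np.array([-0.14331896,0,0,0,0]),
E=np.array([[0.72384373,0.58064649,-0.37269276,1.06921508],[0.68994424,-0.61322369,0.38462144,-0.60058512],[-0.00521494,-0.53554304,-0.84449183,1.21767859],[0,0,0,1]])),
"top":dict(K=np.array([[442.0339,0,316.30876],[0,442.0339,196.01605],[0,0,1]]),D=np.array([-0.00664075,0,0,0,0]),
E=np.array([[-0.01753997,-0.98002172,0.19811558,0.30756002],[-0.99970083,0.020568,0.01323653,-0.10448032],[-0.01704693,-0.19782414,-0.98008929,1.41783611],[0,0,0,1]]))}
def proj(n,P):
    c=C[n];Ti=np.linalg.inv(c["E"]);r,_=cv2.Rodrigues(Ti[:3,:3])
    return cv2.projectPoints(np.asarray(P,float).reshape(-1,3),r,Ti[:3,3],c["K"],c["D"])[0][:,0]
def back(n,uv,z):
    c=C[n];u=cv2.undistortPoints(np.asarray(uv,float).reshape(-1,1,2),c["K"],c["D"])[:,0]
    d=np.c_[u,np.ones(len(u))]@c["E"][:3,:3].T;o=c["E"][:3,3]
    return o+d*((z-o[2])/d[:,2])[:,None]
E
python3 - <<'E'
from h import *
t=cv2.imread("pics/top0.png");s=cv2.imread("pics/scene0.png")
cv2.imwrite("pics/tz.png",cv2.resize(t[165:285,140:280],None,fx=5,fy=5,interpolation=cv2.INTER_CUBIC))
cv2.imwrite("pics/sz.png",cv2.resize(s[70:190,310:430],None,fx=5,fy=5,interpolation=cv2.INTER_CUBIC))
for n,im in(("top",t),("scene",s)):
    m=(im.max(2)<35).astype(np.uint8)
    k,l,st,_=cv2.connectedComponentsWithStats(m)
    x,y=((335,232) if n=="top" else (290,210))
    c=max(cv2.findContours((l==l[y,x]).astype(np.uint8),cv2.RETR_EXTERNAL,cv2.CHAIN_APPROX_NONE)[0],key=len)
    g=back(n,c[:,0],.003)[:,:2].astype(np.float32)
    print(n,cv2.minAreaRect(g))
for q in [(386,158),(249.5,147.5),(249,264)]: print(back("top",[q],.02))
E
```

```text
top ((0.4782975912094116, -0.14191392064094543), (0.36844393610954285, 0.2698546051979065), 87.13645935058594)
scene ((0.4806642234325409, -0.14405883848667145), (0.3731291890144348, 0.27271994948387146), 87.17172241210938)
[[ 0.71232682 -0.31606006  0.02      ]]
[[0.75852592 0.13260002 0.02      ]]
[[0.37692277 0.1294429  0.02      ]]
```

View pics/tz.png

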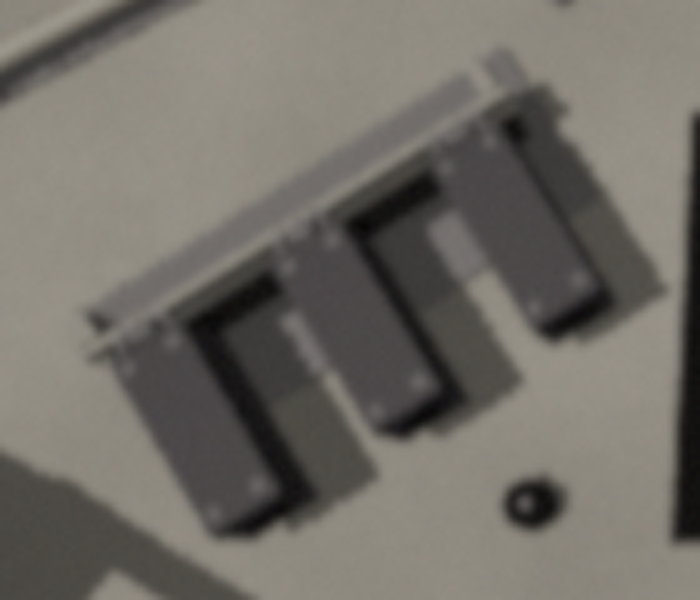

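View pics/sz.png

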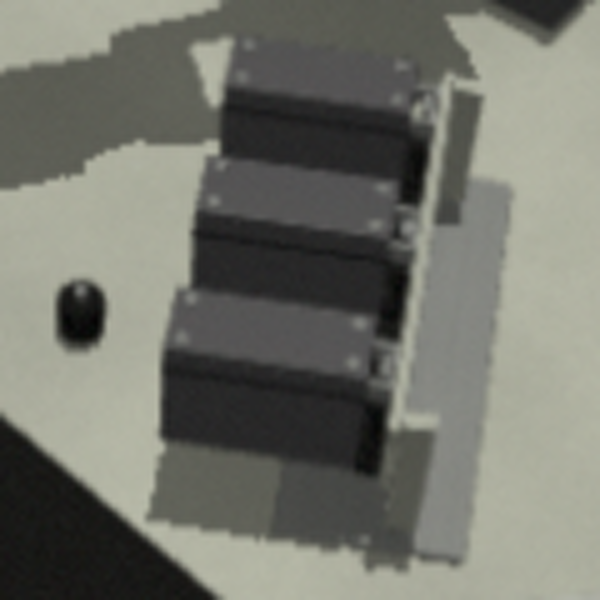

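Run:
```python
from h import *
from scipy.optimize import least_squares
# order: front-left, front-right, back-right, back-left  (front=-x end; left=+y)
T={0:[(212,530),(285,488),(180,318),(113,358)],1:[(375,425),(445,385),(340,215),(278,262)],2:[(535,332),(605,290),(503,125),(440,160)]}
S={0:[(235,40),(225,92),(412,110),(412,65)],1:[(208,158),(195,222),(395,235),(398,183)],2:[(180,288),(165,365),(375,372),(378,318)]}
t=lambda a,o:(np.array(a)+.5)/5-.5+np.array(o)
def box(x,y,th,z=.135):
    c,s=np.cos(th),np.sin(th)
    L=np.array([(-.06,.024),(-.06,-.024),(.06,-.024),(.06,.024)])
    return np.c_[L@np.array([[c,s],[-s,c]])+[x,y],np.full(4,z)]
for use in("top","scene","both"):
  def f(p):
    r=[]
    for i in range(3):
        b=box(p[2*i],p[2*i+1],p[6])
        if use!="scene": r.append(proj("top",b)-t(T[i],(140,165)))
        if use!="top": r.append(proj("scene",b)-t(S[i],(310,70)))
    return np.concatenate(r).ravel()
  s=least_squares(f,[.45,.3,.5,.2,.55,.1,-.5] if 0 else [.45,.3,.5,.2,.55,.1,.5],loss="soft_l1")
  print(use,s.x[:6].round(4).reshape(3,2).tolist(),np.degrees(s.x[6]),"rms",np.sqrt((f(s.x)**2).mean()))
  p=s.x;print(np.linalg.norm(p[:2]-p[2:4]),np.linalg.norm(p[4:6]-p[2:4]),np.degrees(np.arctan2(*(p[:2]-p[4:6])[::-1]))-90)
```

```text
top [[0.4177, 0.3148], [0.4753, 0.222], [0.5299, 0.1282]] 31.641754944496753 rms 0.5722123101868674
0.10921210362339374 0.10849057292934734 31.029601728880067
scene [[0.4187, 0.3138], [0.477, 0.2231], [0.536, 0.1317]] 35.44117003363087 rms 0.7487200689680716
0.10785622570665768 0.1088018253583688 32.791058416943955
both [[0.4182, 0.3146], [0.4761, 0.2229], [0.533, 0.1305]] 32.89001259657915 rms 0.979428612924731
0.10849550997374521 0.10851804088368264 31.964448025455155
```

{"name": "play_rows", "arguments": {
  "series": [
    {"tx": 0.0268, "ty": -0.0445, "turn": 0.1367},
    {"tx": 0.0268, "ty": -0.0445, "turn": 0.1367},
    {"tx": 0.0268, "ty": -0.0445, "turn": 0.1367},
    {"tx": 0.0268, "ty": -0.0445, "turn": 0.1367},
    {"tx": 0.0268, "ty": -0.0445, "turn": 0.1367},
    {"tx": 0.0268, "ty": -0.0445, "turn": 0.1367},
    {"tx": 0.0268, "ty": -0.0445, "turn": 0.1367},
    {}
  ],
  "gripper": 1
}}

```text
invalid input
```

{"name": "play_rows", "arguments": {
  "series": [
    {"tx": 0.0268, "ty": -0.0445, "tz": 0, "turn": 0.1367},
    {"tx": 0.0268, "ty": -0.0445, "tz": 0, "turn": 0.1367},
    {"tx": 0.0268, "ty": -0.0445, "tz": 0, "turn": 0.1367},
    {"tx": 0.0268, "ty": -0.0445, "tz": 0, "turn": 0.1367},
    {"tx": 0.0268, "ty": -0.0445, "tz": 0, "turn": 0.1367},
    {"tx": 0.0268, "ty": -0.0445, "tz": 0, "turn": 0.1367},
    {"tx": 0.0268, "ty": -0.0445, "tz": 0, "turn": 0.1367},
    {"tx": 0, "ty": 0, "tz": 0, "turn": 0}
  ],
  "gripper": 1
}}

```text
time_s: 2.3
position: [0.4205, 0.313, 0.2925]
tcp_rot: [[-0.523, 0.852, 0.002], [0.852, 0.523, -0.001], [-0.002, 0.001, -1.0]]
force: [-0.2, 0.3, 1.2]
opening: 0.997
```

{"name": "play_rows", "arguments": {
  "series": [
    {"tx": -0.003, "ty": 0.0025, "tz": -0.035, "turn": 0},
    {"tx": 0, "ty": 0, "tz": -0.05, "turn": 0},
    {"tx": 0, "ty": 0, "tz": -0.05, "turn": 0},
    {"tx": 0, "ty": 0, "tz": -0.035, "turn": 0},
    {"tx": 0, "ty": 0, "tz": 0, "turn": 0}
  ]
}}

```text
time_s: 2.8
position: [0.4129, 0.318, 0.153]
tcp_rot: [[-0.525, 0.851, -0.008], [0.851, 0.525, -0.003], [0.001, -0.008, -1.0]]
force: [0.1, 0.6, -0.0]
opening: 1.0
```

```bash
cat > look.py <<'E'
import sys
from h import *
from rig import bot,vision
def look(tag,n="scene",r=(40,240,270,510),k=3):
    p=vision.capture(n)["pixels"];cv2.imwrite(f"pics/{tag}.png",cv2.resize(p[r[0]:r[1],r[2]:r[3]],None,fx=k,fy=k,interpolation=cv2.INTER_CUBIC))
def st():
    s=bot.read_state();print(round(s["time_s"],2),s["position"].round(4),s["force"].round(2),s["moment"].round(3),round(s["opening"],3))
    return s
E
python3 -c "
from look import *
look('a1');st()"
```

```text
2.85 [0.4142 0.3186 0.155 ] [0.06 0.64 0.54] [ 0.062  0.012 -0.005] 0.999
```

View pics/a1.png

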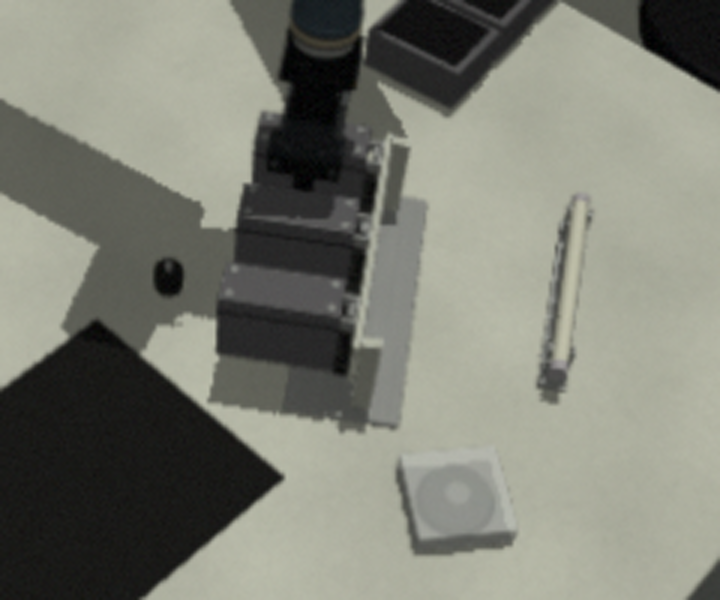

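{"name": "play_rows", "arguments": {
  "series": [
    {"tx": 0.003, "ty": -0.0023, "tz": 0, "turn": 0},
    {"tx": 0, "ty": 0, "tz": 0, "turn": 0}
  ]
}}

```text
time_s: 3.05
position: [0.4191, 0.3173, 0.1581]
tcp_rot: [[-0.526, 0.851, 0.004], [0.851, 0.526, 0.002], [-0.001, 0.004, -1.0]]
force: [0.6, -0.1, -0.3]
opening: 0.999
```

{"name": "play_rows", "arguments": {
  "series": [
    {"tx": 0, "ty": 0, "tz": 0, "turn": 0},
    {"tx": 0, "ty": 0, "tz": 0, "turn": 0},
    {"tx": 0, "ty": 0, "tz": 0, "turn": 0},
    {"tx": 0, "ty": 0, "tz": 0, "turn": 0},
    {"tx": 0, "ty": 0, "tz": 0, "turn": 0},
    {"tx": 0, "ty": 0, "tz": 0, "turn": 0}
  ],
  "gripper": 0
}}

```text
time_s: 3.65
position: [0.417, 0.3173, 0.1564]
tcp_rot: [[-0.524, 0.851, -0.002], [0.851, 0.524, 0.002], [0.002, -0.001, -1.0]]
force: [-1.5, 5.3, 0.8]
opening: 0.553
```

```bash
python3 -c "
from look import *
st()"
```

```text
3.65 [0.417  0.3173 0.1564] [-1.54  5.27  0.83] [ 0.652  0.488 -0.041] 0.553
```

{"name": "play_rows", "arguments": {
  "series": [
    {"tx": 0, "ty": 0, "tz": 0, "turn": 0},
    {"tx": 0, "ty": 0, "tz": 0.015, "turn": 0},
    {"tx": 0, "ty": 0, "tz": 0.025, "turn": 0},
    {"tx": 0, "ty": 0, "tz": 0.03, "turn": 0},
    {"tx": -0.02, "ty": -0.0125, "tz": 0.04, "turn": 0},
    {"tx": -0.025, "ty": -0.0155, "tz": 0.045, "turn": 0},
    {"tx": 0, "ty": 0, "tz": 0.045, "turn": 0},
    {"tx": 0, "ty": 0, "tz": 0.02, "turn": 0},
    {"tx": 0, "ty": 0, "tz": 0, "turn": 0},
    {"tx": 0, "ty": 0, "tz": 0, "turn": 0}
  ]
}}

```text
time_s: 4.65
position: [0.3811, 0.2936, 0.3317]
tcp_rot: [[-0.526, 0.851, -0.001], [0.851, 0.526, -0.001], [-0.0, -0.001, -1.0]]
force: [0.6, -0.1, -3.7]
opening: 0.548
```

```bash
python3 -c "
from look import *
look('a2');st()"
```

```text
4.7 [0.3808 0.2936 0.331 ] [ 0.11  0.31 -4.01] [ 0.016 -0.003  0.011] 0.552
```

View pics/a2.png

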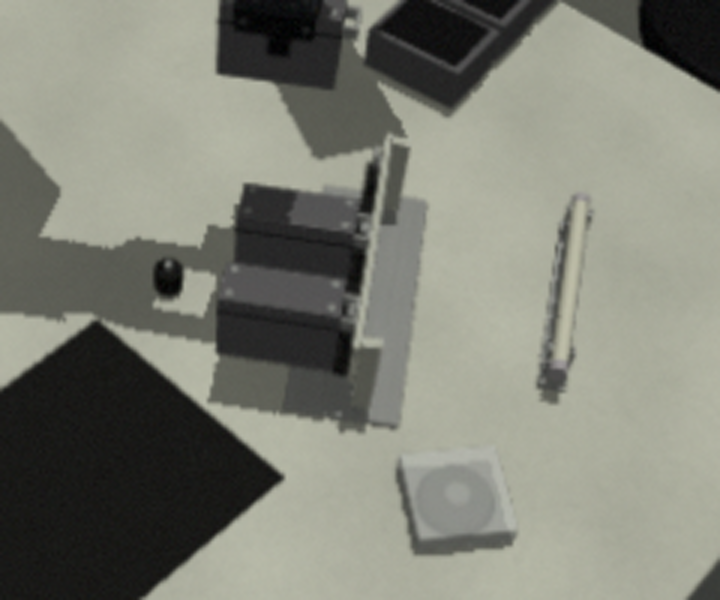

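{"name": "play_rows", "arguments": {
  "series": [
    {"tx": 0.051, "ty": 0.0315, "tz": 0, "turn": 0},
    {"tx": 0.051, "ty": 0.0315, "tz": 0, "turn": 0},
    {"tx": 0.051, "ty": 0.0315, "tz": 0, "turn": 0},
    {"tx": -0.051, "ty": -0.0315, "tz": 0, "turn": 0},
    {"tx": -0.051, "ty": -0.0315, "tz": 0, "turn": 0},
    {"tx": -0.051, "ty": -0.0315, "tz": 0, "turn": 0},
    {"tx": 0.051, "ty": 0.0315, "tz": 0, "turn": 0},
    {"tx": 0.051, "ty": 0.0315, "tz": 0, "turn": 0},
    {"tx": 0.051, "ty": 0.0315, "tz": 0, "turn": 0}
  ]
}}

```text
time_s: 5.6
position: [0.5029, 0.3691, 0.3288]
tcp_rot: [[-0.526, 0.851, -0.006], [0.851, 0.526, -0.003], [0.0, -0.007, -1.0]]
force: [1.8, 1.6, -2.5]
opening: 0.554
```

{"name": "play_rows", "arguments": {
  "series": [
    {"tx": -0.051, "ty": -0.0315, "tz": 0, "turn": 0},
    {"tx": -0.051, "ty": -0.0315, "tz": 0, "turn": 0},
    {"tx": -0.051, "ty": -0.0315, "tz": 0, "turn": 0},
    {"tx": 0.051, "ty": 0.0315, "tz": 0, "turn": 0},
    {"tx": 0.051, "ty": 0.0315, "tz": 0, "turn": 0},
    {"tx": 0.051, "ty": 0.0315, "tz": 0, "turn": 0},
    {"tx": -0.051, "ty": -0.0315, "tz": 0, "turn": 0},
    {"tx": -0.051, "ty": -0.0315, "tz": 0, "turn": 0},
    {"tx": -0.051, "ty": -0.0315, "tz": 0, "turn": 0}
  ]
}}

```text
time_s: 6.5
position: [0.3803, 0.2932, 0.3282]
tcp_rot: [[-0.526, 0.851, -0.008], [0.851, 0.526, -0.004], [0.001, -0.009, -1.0]]
force: [0.1, 0.1, -3.0]
opening: 0.551
```

```bash
cat > mom.py <<'E'
from look import *
M=[];P=[]
for i in range(16):
    s=bot.read_state();x=s["tcp_rot"][:,0];M.append(s["moment"]@x);P.append(s["position"])
    if i==0: print(s["time_s"],np.abs(s["qvel"]).max())
    if i<15: vision.capture("scene")
P=np.array(P);print("moment about case y",np.round(M,3));print("std first10",np.std(M[1:11]),"last6",np.std(M[-6:]))
print(np.linalg.norm(P-P[-1],axis=1).round(4));st()
E
python3 mom.py
```

```text
6.5 63.462839974542284
moment about case y [ 0.015  1.1   -0.057 -0.094 -0.07  -0.031 -0.06  -0.028  0.031  0.007
 -0.015  0.015 -0.022 -0.007  0.009 -0.   ]
std first10 0.34249395529945487 last6 0.01308658110984569
[0.0045 0.0168 0.0127 0.007  0.0031 0.0011 0.0009 0.0012 0.0012 0.0011
 0.0009 0.0007 0.0005 0.0003 0.0001 0.    ]
7.25 [0.3819 0.2943 0.3322] [-0.01 -0.22 -3.91] [0.082 0.051 0.026] 0.554
```

{"name": "play_rows", "arguments": {
  "series": [
    {"tx": 0.0055, "ty": -0.03, "tz": 0, "turn": -0.055},
    {"tx": 0.0102, "ty": -0.056, "tz": 0, "turn": -0.055},
    {"tx": 0.0102, "ty": -0.056, "tz": 0, "turn": -0.055},
    {"tx": 0.0102, "ty": -0.056, "tz": 0, "turn": -0.055},
    {"tx": 0.0102, "ty": -0.056, "tz": 0, "turn": -0.055},
    {"tx": 0.0102, "ty": -0.056, "tz": 0, "turn": -0.055},
    {"tx": 0.0102, "ty": -0.056, "tz": 0, "turn": -0.055},
    {"tx": 0.0102, "ty": -0.056, "tz": 0, "turn": -0.055},
    {"tx": 0.0102, "ty": -0.056, "tz": 0, "turn": -0.055},
    {"tx": 0.0102, "ty": -0.056, "tz": 0, "turn": -0.055}
  ]
}}

```text
time_s: 8.25
position: [0.4597, -0.135, 0.3325]
tcp_rot: [[0.025, 1.0, 0.001], [1.0, -0.025, -0.0], [-0.0, 0.001, -1.0]]
force: [0.8, 0.2, -3.2]
opening: 0.547
```

{"name": "play_rows", "arguments": {
  "series": [
    {"tx": 0.0102, "ty": -0.056, "tz": 0, "turn": 0},
    {"tx": 0.009, "ty": -0.05, "tz": 0, "turn": 0},
    {"tx": 0.006, "ty": -0.034, "tz": -0.03, "turn": 0},
    {"tx": 0, "ty": 0, "tz": -0.05, "turn": 0},
    {"tx": 0, "ty": 0, "tz": -0.05, "turn": 0},
    {"tx": 0, "ty": 0, "tz": -0.05, "turn": 0},
    {"tx": 0, "ty": 0, "tz": -0.03, "turn": 0},
    {"tx": 0, "ty": 0, "tz": 0, "turn": 0},
    {"tx": 0, "ty": 0, "tz": 0, "turn": 0},
    {"tx": 0, "ty": 0, "tz": 0, "turn": 0}
  ]
}}

```text
time_s: 9.25
position: [0.4809, -0.2459, 0.1659]
tcp_rot: [[0.022, 1.0, 0.003], [1.0, -0.022, -0.002], [-0.002, 0.003, -1.0]]
force: [1.0, -0.1, -2.5]
opening: 0.548
```

```bash
python3 -c "
from look import *
look('a3',r=(120,320,180,450));s=st();print(s['tcp_rot'].round(3))"
```

```text
9.3 [ 0.4809 -0.2458  0.1661] [ 0.07  0.32 -3.32] [-0.002 -0.026 -0.021] 0.548
[[ 0.022  1.     0.003]
 [ 1.    -0.022 -0.003]
 [-0.003  0.003 -1.   ]]
```

View pics/a3.png

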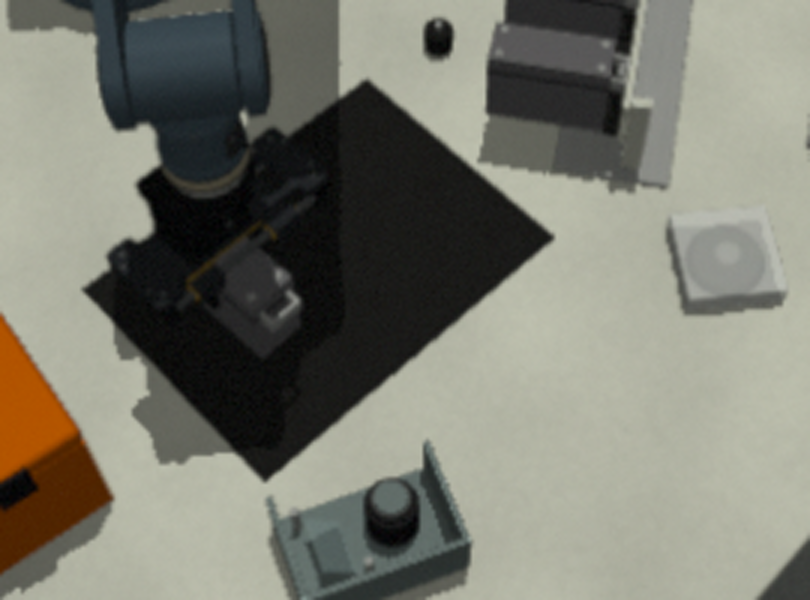

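{"name": "play_rows", "arguments": {
  "series": [
    {"tx": 0, "ty": 0, "tz": -0.03, "turn": 0},
    {"tx": 0, "ty": 0, "tz": -0.022, "turn": 0},
    {"tx": 0, "ty": 0, "tz": -0.005, "turn": 0},
    {"tx": 0, "ty": 0, "tz": -0.003, "turn": 0},
    {"tx": 0, "ty": 0, "tz": 0, "turn": 0},
    {"tx": 0, "ty": 0, "tz": 0, "turn": 0}
  ]
}}

```text
time_s: 9.9
position: [0.4803, -0.2454, 0.1173]
tcp_rot: [[0.022, 1.0, 0.002], [1.0, -0.022, -0.001], [-0.001, 0.002, -1.0]]
force: [-0.2, -0.1, -3.0]
opening: 0.553
```

{"name": "play_rows", "arguments": {
  "series": [
    {"tx": 0, "ty": 0, "tz": -0.003, "turn": 0},
    {"tx": 0, "ty": 0, "tz": 0, "turn": 0},
    {"tx": 0, "ty": 0, "tz": 0, "turn": 0}
  ]
}}

```text
time_s: 10.2
position: [0.4804, -0.2455, 0.1147]
tcp_rot: [[0.022, 1.0, 0.002], [1.0, -0.022, -0.001], [-0.001, 0.002, -1.0]]
force: [0.3, -0.3, 3.3]
opening: 0.552
```

{"name": "play_rows", "arguments": {
  "series": [
    {"tx": 0, "ty": 0, "tz": 0, "turn": 0},
    {"tx": 0, "ty": 0, "tz": 0, "turn": 0},
    {"tx": 0, "ty": 0, "tz": 0, "turn": 0},
    {"tx": 0, "ty": 0, "tz": 0, "turn": 0},
    {"tx": 0, "ty": 0, "tz": 0.02, "turn": 0},
    {"tx": 0, "ty": 0, "tz": 0.04, "turn": 0},
    {"tx": 0, "ty": 0, "tz": 0.055, "turn": 0},
    {"tx": 0, "ty": 0, "tz": 0.055, "turn": 0},
    {"tx": 0, "ty": 0, "tz": 0.05, "turn": 0}
  ],
  "gripper": 1
}}

```text
time_s: 11.1
position: [0.4795, -0.2449, 0.2917]
tcp_rot: [[0.022, 1.0, 0.0], [1.0, -0.022, -0.0], [-0.0, 0.0, -1.0]]
force: [0.7, -0.5, 0.7]
opening: 1.002
```

```bash
python3 -c "
from look import *
look('a4',r=(120,320,180,450));s=st();print(s['tcp_rot'].round(3))"
```

```text
11.15 [ 0.4822 -0.2467  0.2982] [ 1.35 -0.98  3.51] [-0.032 -0.086 -0.027] 1.0
[[ 0.022  1.     0.01 ]
 [ 1.    -0.022 -0.008]
 [-0.008  0.01  -1.   ]]
```

View pics/a4.png

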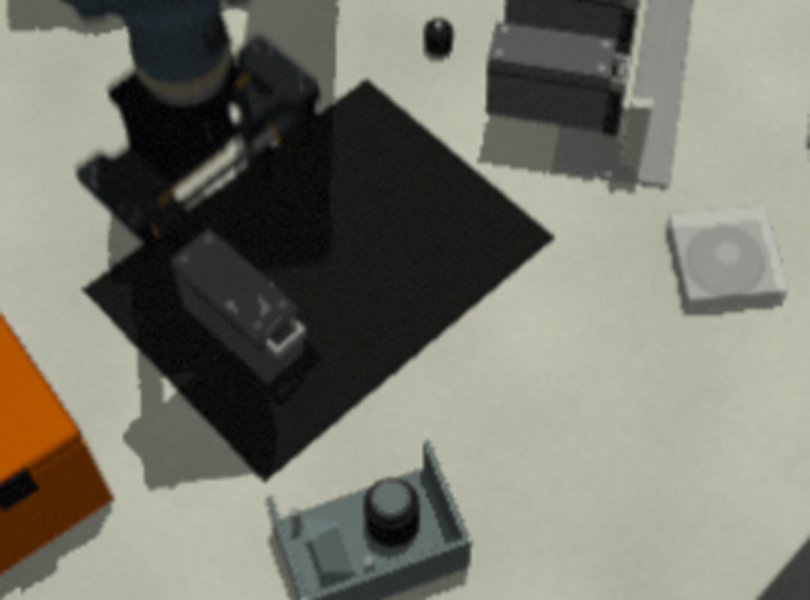

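{"name": "play_rows", "arguments": {
  "series": [
    {"tx": 0, "ty": 0.04, "tz": 0, "turn": 0.055},
    {"tx": -0.001, "ty": 0.056, "tz": 0, "turn": 0.055},
    {"tx": -0.001, "ty": 0.056, "tz": 0, "turn": 0.055},
    {"tx": -0.001, "ty": 0.056, "tz": 0, "turn": 0.055},
    {"tx": -0.001, "ty": 0.056, "tz": 0, "turn": 0.055},
    {"tx": -0.001, "ty": 0.056, "tz": 0, "turn": 0.055},
    {"tx": 0, "ty": 0.056, "tz": 0, "turn": 0.055},
    {"tx": 0, "ty": 0.056, "tz": 0, "turn": 0.055},
    {"tx": 0, "ty": 0.056, "tz": 0, "turn": 0.055},
    {"tx": 0, "ty": 0.056, "tz": 0, "turn": 0.055}
  ]
}}

```text
time_s: 12.15
position: [0.4752, 0.192, 0.2896]
tcp_rot: [[-0.528, 0.849, -0.0], [0.849, 0.528, -0.0], [0.0, -0.0, -1.0]]
force: [0.8, -1.2, 0.6]
opening: 0.998
```

{"name": "play_rows", "arguments": {
  "series": [
    {"tx": 0, "ty": 0.041, "tz": 0, "turn": 0},
    {"tx": 0, "ty": 0, "tz": 0, "turn": 0},
    {"tx": 0, "ty": 0, "tz": 0, "turn": 0},
    {"tx": 0, "ty": 0, "tz": 0, "turn": 0}
  ]
}}

```text
time_s: 12.55
position: [0.4755, 0.2221, 0.2895]
tcp_rot: [[-0.525, 0.851, -0.001], [0.851, 0.525, -0.001], [-0.0, -0.001, -1.0]]
force: [-0.3, -0.5, -0.5]
opening: 0.998
```

```bash
python3 -c "
from look import *
look('a5',r=(40,240,270,510));s=st();print(s['tcp_rot'].round(3))"
```

```text
12.6 [0.4757 0.2218 0.2896] [-0.04  0.2   0.08] [ 0.032 -0.002 -0.066] 1.002
[[-0.524  0.851 -0.001]
 [ 0.851  0.524 -0.001]
 [-0.    -0.001 -1.   ]]
```

View pics/a5.png

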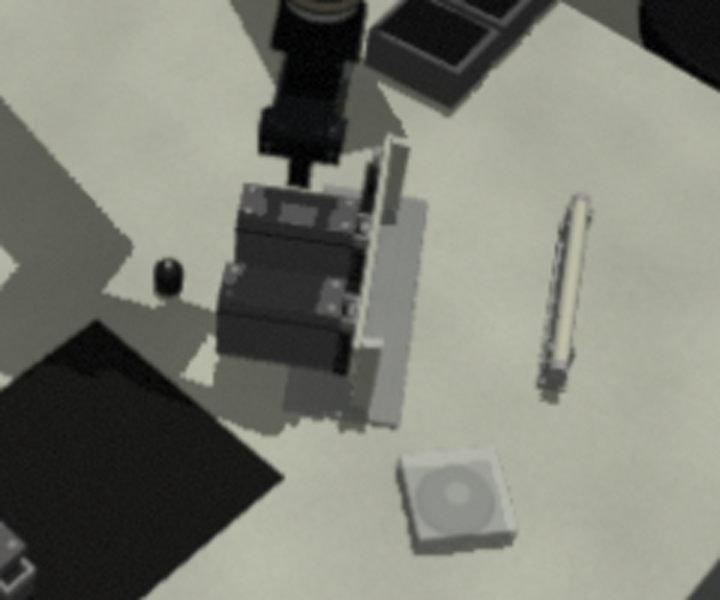

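{"name": "play_rows", "arguments": {
  "series": [
    {"tx": 0, "ty": 0.001, "tz": -0.032, "turn": 0},
    {"tx": 0, "ty": 0, "tz": -0.05, "turn": 0},
    {"tx": 0, "ty": 0, "tz": -0.05, "turn": 0},
    {"tx": 0, "ty": 0, "tz": -0.035, "turn": 0},
    {"tx": 0, "ty": 0, "tz": 0, "turn": 0},
    {"tx": 0, "ty": 0, "tz": 0, "turn": 0},
    {"tx": 0, "ty": 0, "tz": 0, "turn": 0}
  ]
}}

```text
time_s: 13.3
position: [0.477, 0.2235, 0.1578]
tcp_rot: [[-0.525, 0.851, 0.003], [0.851, 0.525, 0.001], [-0.001, 0.003, -1.0]]
force: [-0.0, 0.4, -0.7]
opening: 1.005
```

{"name": "play_rows", "arguments": {
  "series": [
    {"tx": 0, "ty": 0, "tz": 0, "turn": 0},
    {"tx": 0, "ty": 0, "tz": 0, "turn": 0},
    {"tx": 0, "ty": 0, "tz": 0, "turn": 0},
    {"tx": 0, "ty": 0, "tz": 0, "turn": 0},
    {"tx": 0, "ty": 0, "tz": 0, "turn": 0},
    {"tx": 0, "ty": 0, "tz": 0, "turn": 0},
    {"tx": 0, "ty": 0, "tz": 0, "turn": 0}
  ],
  "gripper": 0
}}

```text
time_s: 14.0
position: [0.4747, 0.2249, 0.1564]
tcp_rot: [[-0.524, 0.852, -0.002], [0.852, 0.524, 0.002], [0.003, -0.001, -1.0]]
force: [-3.3, 4.5, 3.9]
opening: 0.549
```

{"name": "play_rows", "arguments": {
  "series": [
    {"tx": 0, "ty": 0, "tz": 0.015, "turn": 0},
    {"tx": 0, "ty": 0, "tz": 0.025, "turn": 0},
    {"tx": 0, "ty": 0, "tz": 0.03, "turn": 0},
    {"tx": -0.02, "ty": -0.0125, "tz": 0.04, "turn": 0},
    {"tx": -0.025, "ty": -0.0155, "tz": 0.045, "turn": 0},
    {"tx": 0, "ty": 0, "tz": 0.045, "turn": 0},
    {"tx": 0, "ty": 0, "tz": 0.02, "turn": 0},
    {"tx": 0, "ty": 0, "tz": 0, "turn": 0},
    {"tx": 0, "ty": 0, "tz": 0, "turn": 0}
  ]
}}

```text
time_s: 14.9
position: [0.439, 0.2012, 0.3316]
tcp_rot: [[-0.526, 0.851, -0.002], [0.851, 0.526, -0.0], [0.0, -0.002, -1.0]]
force: [-0.0, 0.1, -3.2]
opening: 0.55
```

```bash
python3 -c "
from look import *
look('b2');st()"
```

```text
14.95 [0.4387 0.2011 0.3309] [ 0.25  1.04 -3.65] [ 0.094  0.03  -0.021] 0.55
```

View pics/b2.png

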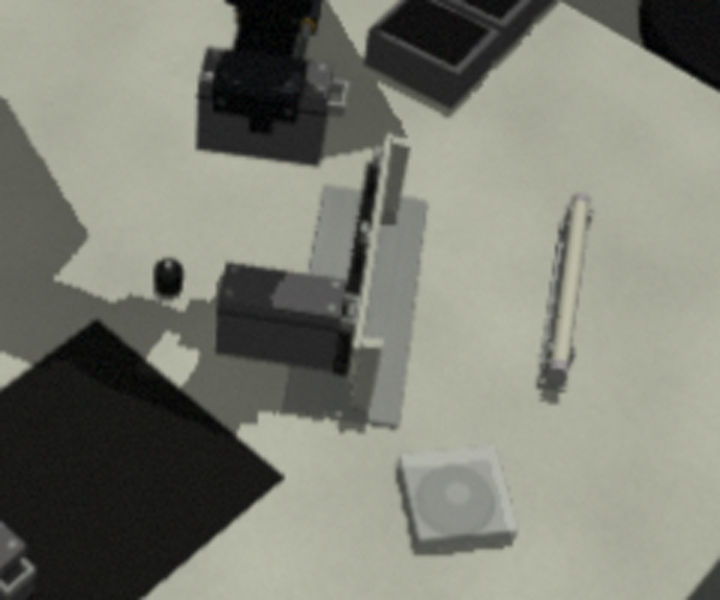

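{"name": "play_rows", "arguments": {
  "series": [
    {"tx": 0.051, "ty": 0.0315, "tz": 0, "turn": 0},
    {"tx": 0.051, "ty": 0.0315, "tz": 0, "turn": 0},
    {"tx": 0.051, "ty": 0.0315, "tz": 0, "turn": 0},
    {"tx": -0.051, "ty": -0.0315, "tz": 0, "turn": 0},
    {"tx": -0.051, "ty": -0.0315, "tz": 0, "turn": 0},
    {"tx": -0.051, "ty": -0.0315, "tz": 0, "turn": 0},
    {"tx": 0.051, "ty": 0.0315, "tz": 0, "turn": 0},
    {"tx": 0.051, "ty": 0.0315, "tz": 0, "turn": 0},
    {"tx": 0.051, "ty": 0.0315, "tz": 0, "turn": 0}
  ]
}}

```text
time_s: 15.85
position: [0.561, 0.2768, 0.329]
tcp_rot: [[-0.525, 0.851, -0.006], [0.851, 0.525, -0.002], [0.001, -0.006, -1.0]]
force: [2.1, -0.3, -3.0]
opening: 0.55
```

{"name": "play_rows", "arguments": {
  "series": [
    {"tx": -0.051, "ty": -0.0315, "tz": 0, "turn": 0},
    {"tx": -0.051, "ty": -0.0315, "tz": 0, "turn": 0},
    {"tx": -0.051, "ty": -0.0315, "tz": 0, "turn": 0},
    {"tx": 0.051, "ty": 0.0315, "tz": 0, "turn": 0},
    {"tx": 0.051, "ty": 0.0315, "tz": 0, "turn": 0},
    {"tx": 0.051, "ty": 0.0315, "tz": 0, "turn": 0},
    {"tx": -0.051, "ty": -0.0315, "tz": 0, "turn": 0},
    {"tx": -0.051, "ty": -0.0315, "tz": 0, "turn": 0},
    {"tx": -0.051, "ty": -0.0315, "tz": 0, "turn": 0}
  ]
}}

```text
time_s: 16.75
position: [0.4381, 0.2007, 0.3282]
tcp_rot: [[-0.526, 0.85, -0.009], [0.85, 0.526, -0.002], [0.003, -0.008, -1.0]]
force: [0.1, 0.0, -3.1]
opening: 0.549
```

```bash
python3 mom.py
```

```text
16.75 63.29444709026658
moment about case y [ 0.048  1.061 -0.022 -0.109 -0.102 -0.036 -0.036  0.034 -0.03  -0.016
 -0.009 -0.048 -0.031  0.035 -0.029 -0.031]
std first10 0.3315376059898675 last6 0.026695401517891706
[0.0045 0.016  0.012  0.0066 0.003  0.0012 0.0009 0.0011 0.0011 0.001
 0.0008 0.0006 0.0004 0.0002 0.0001 0.    ]
17.5 [0.4399 0.2015 0.3322] [-0.46  0.08 -3.33] [ 0.112  0.033 -0.033] 0.549
```

{"name": "play_rows", "arguments": {
  "series": [
    {"tx": 0.006, "ty": -0.035, "tz": 0, "turn": -0.055},
    {"tx": 0.006, "ty": -0.053, "tz": 0, "turn": -0.055},
    {"tx": 0.006, "ty": -0.053, "tz": 0, "turn": -0.055},
    {"tx": 0.006, "ty": -0.053, "tz": 0, "turn": -0.055},
    {"tx": 0.006, "ty": -0.053, "tz": 0, "turn": -0.055},
    {"tx": 0.006, "ty": -0.053, "tz": 0, "turn": -0.055},
    {"tx": 0.006, "ty": -0.053, "tz": 0, "turn": -0.055},
    {"tx": 0.006, "ty": -0.045, "tz": 0, "turn": -0.055},
    {"tx": 0.002, "ty": -0.0165, "tz": -0.03, "turn": -0.055},
    {"tx": 0, "ty": 0, "tz": -0.045, "turn": -0.055}
  ]
}}

```text
time_s: 18.5
position: [0.4824, -0.134, 0.2738]
tcp_rot: [[0.028, 1.0, 0.008], [1.0, -0.028, -0.005], [-0.005, 0.008, -1.0]]
force: [0.4, 0.7, -4.6]
opening: 0.55
```

{"name": "play_rows", "arguments": {
  "series": [
    {"tx": 0, "ty": 0, "tz": -0.05, "turn": 0},
    {"tx": 0, "ty": 0, "tz": -0.05, "turn": 0},
    {"tx": 0, "ty": 0, "tz": -0.035, "turn": 0},
    {"tx": 0, "ty": 0, "tz": 0, "turn": 0},
    {"tx": 0, "ty": 0, "tz": 0, "turn": 0},
    {"tx": 0, "ty": 0, "tz": 0, "turn": 0}
  ]
}}

```text
time_s: 19.1
position: [0.4811, -0.1308, 0.1659]
tcp_rot: [[0.022, 1.0, 0.003], [1.0, -0.022, -0.002], [-0.002, 0.004, -1.0]]
force: [0.8, 0.7, -3.2]
opening: 0.552
```

```bash
python3 -c "
from look import *
look('b3',r=(120,320,180,450));s=st();print(s['tcp_rot'].round(3))"
```

```text
19.15 [ 0.481  -0.1308  0.1661] [ 0.1  -0.11 -2.9 ] [ 0.088  0.008 -0.002] 0.547
[[ 0.022  1.     0.004]
 [ 1.    -0.022 -0.002]
 [-0.002  0.004 -1.   ]]
```

View pics/b3.png

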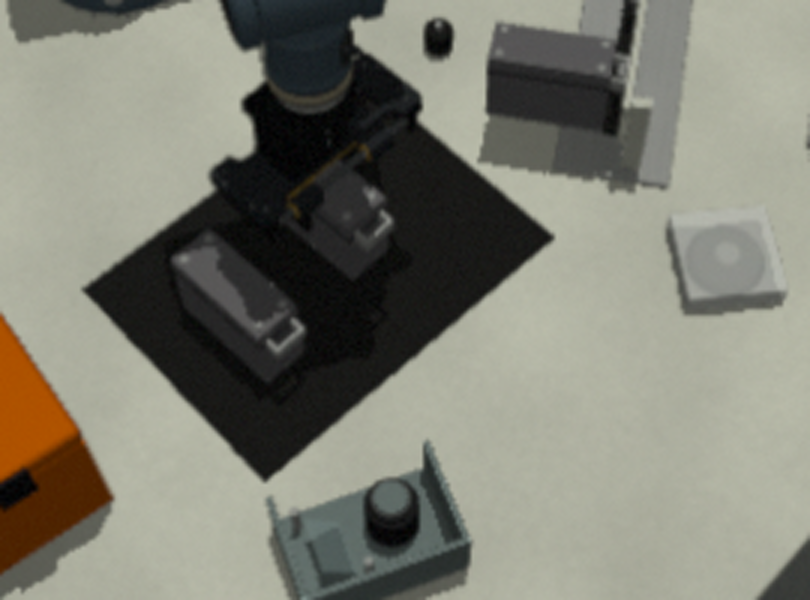

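{"name": "play_rows", "arguments": {
  "series": [
    {"tx": 0, "ty": 0, "tz": -0.03, "turn": 0},
    {"tx": 0, "ty": 0, "tz": -0.022, "turn": 0},
    {"tx": 0, "ty": 0, "tz": -0.005, "turn": 0},
    {"tx": 0, "ty": 0, "tz": -0.003, "turn": 0},
    {"tx": 0, "ty": 0, "tz": -0.003, "turn": 0},
    {"tx": 0, "ty": 0, "tz": 0, "turn": 0},
    {"tx": 0, "ty": 0, "tz": 0, "turn": 0}
  ]
}}

```text
time_s: 19.85
position: [0.4805, -0.1306, 0.1148]
tcp_rot: [[0.022, 1.0, 0.002], [1.0, -0.022, -0.001], [-0.001, 0.002, -1.0]]
force: [0.4, 0.2, -0.8]
opening: 0.555
```

{"name": "play_rows", "arguments": {
  "series": [
    {"tx": 0, "ty": 0, "tz": 0, "turn": 0},
    {"tx": 0, "ty": 0, "tz": 0, "turn": 0},
    {"tx": 0, "ty": 0, "tz": 0, "turn": 0},
    {"tx": 0, "ty": 0, "tz": 0, "turn": 0},
    {"tx": 0, "ty": 0, "tz": 0.02, "turn": 0},
    {"tx": 0, "ty": 0, "tz": 0.04, "turn": 0},
    {"tx": 0, "ty": 0, "tz": 0.055, "turn": 0},
    {"tx": 0, "ty": 0, "tz": 0.055, "turn": 0},
    {"tx": 0, "ty": 0, "tz": 0.05, "turn": 0}
  ],
  "gripper": 1
}}

```text
time_s: 20.75
position: [0.4795, -0.13, 0.2917]
tcp_rot: [[0.022, 1.0, 0.0], [1.0, -0.022, -0.0], [-0.0, 0.0, -1.0]]
force: [-0.0, -0.2, -0.7]
opening: 1.0
```

{"name": "play_rows", "arguments": {
  "series": [
    {"tx": 0.006, "ty": 0.03, "tz": 0, "turn": 0.055},
    {"tx": 0.01, "ty": 0.048, "tz": 0, "turn": 0.055},
    {"tx": 0.01, "ty": 0.048, "tz": 0, "turn": 0.055},
    {"tx": 0.01, "ty": 0.048, "tz": 0, "turn": 0.055},
    {"tx": 0.01, "ty": 0.048, "tz": 0, "turn": 0.055},
    {"tx": 0.01, "ty": 0.048, "tz": 0, "turn": 0.055},
    {"tx": 0.01, "ty": 0.04, "tz": 0, "turn": 0.055},
    {"tx": 0.001, "ty": 0.016, "tz": 0, "turn": 0.055},
    {"tx": 0, "ty": 0, "tz": 0, "turn": 0.055},
    {"tx": 0, "ty": 0, "tz": 0, "turn": 0.055}
  ]
}}

```text
time_s: 21.75
position: [0.5329, 0.1315, 0.2895]
tcp_rot: [[-0.529, 0.848, -0.001], [0.848, 0.529, -0.0], [0.0, -0.001, -1.0]]
force: [0.9, 0.4, 0.1]
opening: 1.002
```

{"name": "play_rows", "arguments": {
  "series": [
    {"tx": 0, "ty": 0, "tz": 0, "turn": 0},
    {"tx": 0, "ty": 0, "tz": 0, "turn": 0}
  ]
}}

```text
time_s: 21.95
position: [0.5331, 0.1306, 0.2897]
tcp_rot: [[-0.525, 0.851, -0.001], [0.851, 0.525, 0.0], [0.0, -0.0, -1.0]]
force: [-0.0, -0.1, -0.1]
opening: 0.997
```

```bash
python3 -c "
from look import *
look('c1',r=(80,280,180,450));s=st();print(s['tcp_rot'].round(3))"
```

```text
22.0 [0.5332 0.1305 0.2897] [0.11 0.32 1.06] [0.061 0.048 0.001] 0.998
[[-0.525  0.851 -0.   ]
 [ 0.851  0.525 -0.   ]
 [ 0.    -0.    -1.   ]]
```

View pics/c1.png

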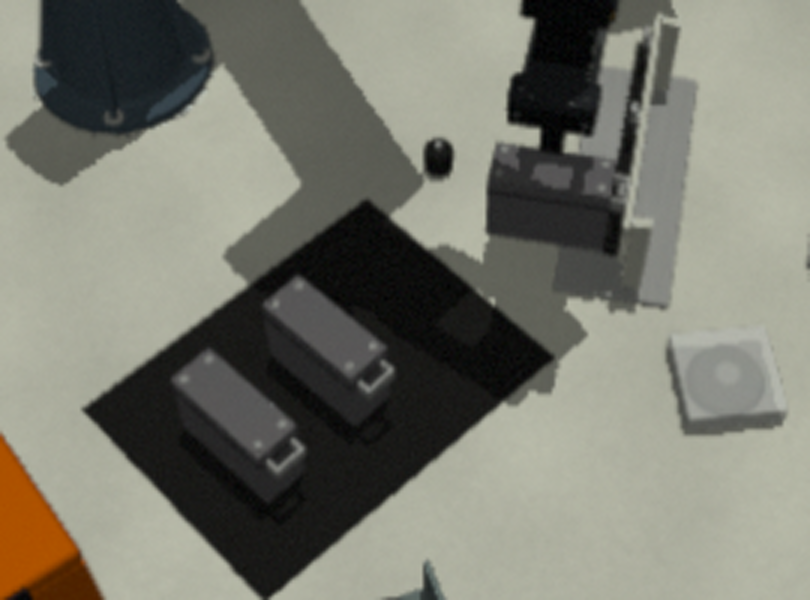

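Both cases stand upright on the mat. Now the right case.

{"name": "play_rows", "arguments": {
  "series": [
    {"tx": 0, "ty": 0, "tz": -0.032, "turn": 0},
    {"tx": 0, "ty": 0, "tz": -0.05, "turn": 0},
    {"tx": 0, "ty": 0, "tz": -0.05, "turn": 0},
    {"tx": 0, "ty": 0, "tz": -0.035, "turn": 0},
    {"tx": 0, "ty": 0, "tz": 0, "turn": 0},
    {"tx": 0, "ty": 0, "tz": 0, "turn": 0},
    {"tx": 0, "ty": 0, "tz": 0, "turn": 0}
  ]
}}

```text
time_s: 22.7
position: [0.5346, 0.1306, 0.1579]
tcp_rot: [[-0.525, 0.851, 0.003], [0.851, 0.525, 0.0], [-0.002, 0.003, -1.0]]
force: [-0.1, -0.3, 0.1]
opening: 0.996
```

{"name": "play_rows", "arguments": {
  "series": [
    {"tx": 0, "ty": 0, "tz": 0, "turn": 0},
    {"tx": 0, "ty": 0, "tz": 0, "turn": 0},
    {"tx": 0, "ty": 0, "tz": 0, "turn": 0},
    {"tx": 0, "ty": 0, "tz": 0, "turn": 0},
    {"tx": 0, "ty": 0, "tz": 0, "turn": 0},
    {"tx": 0, "ty": 0, "tz": 0, "turn": 0},
    {"tx": 0, "ty": 0, "tz": 0, "turn": 0}
  ],
  "gripper": 0
}}

```text
time_s: 23.4
position: [0.5321, 0.1318, 0.1564]
tcp_rot: [[-0.524, 0.851, -0.003], [0.851, 0.524, 0.002], [0.003, -0.001, -1.0]]
force: [-2.6, 4.5, 4.6]
opening: 0.55
```

{"name": "play_rows", "arguments": {
  "series": [
    {"tx": 0, "ty": 0, "tz": 0.015, "turn": 0},
    {"tx": 0, "ty": 0, "tz": 0.025, "turn": 0},
    {"tx": 0, "ty": 0, "tz": 0.03, "turn": 0},
    {"tx": -0.02, "ty": -0.0125, "tz": 0.04, "turn": 0},
    {"tx": -0.025, "ty": -0.0155, "tz": 0.045, "turn": 0},
    {"tx": 0, "ty": 0, "tz": 0.045, "turn": 0},
    {"tx": 0, "ty": 0, "tz": 0.02, "turn": 0},
    {"tx": 0, "ty": 0, "tz": 0, "turn": 0},
    {"tx": 0, "ty": 0, "tz": 0, "turn": 0}
  ]
}}

```text
time_s: 24.3
position: [0.4965, 0.1081, 0.3316]
tcp_rot: [[-0.526, 0.851, -0.002], [0.851, 0.526, -0.0], [0.001, -0.002, -1.0]]
force: [-0.6, -0.3, -3.7]
opening: 0.545
```

```bash
python3 -c "
from look import *
look('c2',r=(40,240,270,510));st()"
```

```text
24.35 [0.4963 0.1081 0.3308] [ 0.49  0.31 -3.63] [0.074 0.079 0.022] 0.554
```

View pics/c2.png

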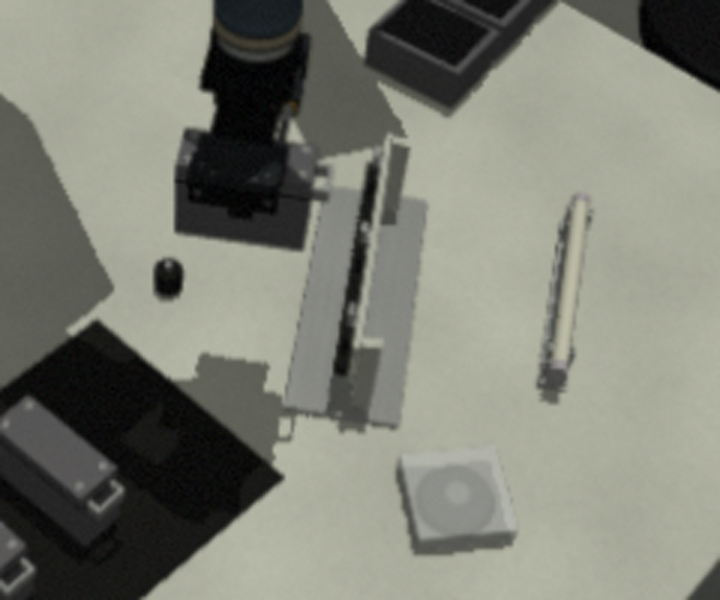

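{"name": "play_rows", "arguments": {
  "series": [
    {"tx": 0.051, "ty": 0.0315, "tz": 0, "turn": 0},
    {"tx": 0.051, "ty": 0.0315, "tz": 0, "turn": 0},
    {"tx": 0.051, "ty": 0.0315, "tz": 0, "turn": 0},
    {"tx": -0.051, "ty": -0.0315, "tz": 0, "turn": 0},
    {"tx": -0.051, "ty": -0.0315, "tz": 0, "turn": 0},
    {"tx": -0.051, "ty": -0.0315, "tz": 0, "turn": 0},
    {"tx": 0.051, "ty": 0.0315, "tz": 0, "turn": 0},
    {"tx": 0.051, "ty": 0.0315, "tz": 0, "turn": 0},
    {"tx": 0.051, "ty": 0.0315, "tz": 0, "turn": 0}
  ]
}}

```text
time_s: 25.25
position: [0.619, 0.1838, 0.3292]
tcp_rot: [[-0.525, 0.851, -0.005], [0.851, 0.525, -0.001], [0.002, -0.005, -1.0]]
force: [2.3, -0.4, -2.8]
opening: 0.55
```

{"name": "play_rows", "arguments": {
  "series": [
    {"tx": -0.051, "ty": -0.0315, "tz": 0, "turn": 0},
    {"tx": -0.051, "ty": -0.0315, "tz": 0, "turn": 0},
    {"tx": -0.051, "ty": -0.0315, "tz": 0, "turn": 0},
    {"tx": 0.051, "ty": 0.0315, "tz": 0, "turn": 0},
    {"tx": 0.051, "ty": 0.0315, "tz": 0, "turn": 0},
    {"tx": 0.051, "ty": 0.0315, "tz": 0, "turn": 0},
    {"tx": -0.051, "ty": -0.0315, "tz": 0, "turn": 0},
    {"tx": -0.051, "ty": -0.0315, "tz": 0, "turn": 0},
    {"tx": -0.051, "ty": -0.0315, "tz": 0, "turn": 0}
  ]
}}

```text
time_s: 26.15
position: [0.4957, 0.1078, 0.3282]
tcp_rot: [[-0.527, 0.85, -0.008], [0.85, 0.527, -0.001], [0.004, -0.007, -1.0]]
force: [-0.2, 0.9, -1.9]
opening: 0.551
```

```bash
python3 mom.py
```

```text
26.15 61.8715868280232
moment about case y [ 0.115  0.779 -0.007 -0.025  0.01  -0.043 -0.084 -0.057 -0.047 -0.033
 -0.079 -0.03  -0.016 -0.04  -0.004 -0.042]
std first10 0.24738253431417734 last6 0.023825031923655548
[0.0045 0.0144 0.0105 0.0059 0.0028 0.0012 0.0009 0.0011 0.0011 0.001
 0.0008 0.0006 0.0004 0.0003 0.0001 0.    ]
26.9 [0.4975 0.1084 0.3322] [ 0.39  0.94 -3.82] [0.083 0.002 0.039] 0.55
```

Create mom2.py:
```python
from look import *
M=[]
for i in range(18):
    s=bot.read_state();M.append(s["tcp_rot"].T@s["moment"])
    if i<17: vision.capture("scene")
M=np.array(M);print(s["time_s"]);print(M.T.round(3));print("mean last10",M[-10:].mean(0).round(4),"sd",M[-10:].std(0).round(3),"sd 2-9",M[2:9].std(0).round(3))
```

```text
(no output)
```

{"name": "play_rows", "arguments": {
  "series": [
    {"tx": 0.051, "ty": 0.0315, "tz": 0, "turn": 0},
    {"tx": 0.051, "ty": 0.0315, "tz": 0, "turn": 0},
    {"tx": 0.051, "ty": 0.0315, "tz": 0, "turn": 0}
  ]
}}

```text
time_s: 27.2
position: [0.6211, 0.1846, 0.3324]
tcp_rot: [[-0.525, 0.851, 0.001], [0.851, 0.525, -0.0], [-0.0, 0.0, -1.0]]
force: [1.7, 0.1, -2.4]
opening: 0.55
```

```bash
python3 mom2.py
```

```text
28.05
[[-0.119 -0.854  0.019  0.075  0.057  0.028  0.129  0.011  0.041  0.01
   0.059  0.048  0.011  0.105 -0.003  0.075  0.044  0.076]
 [ 0.003 -0.1    0.085  0.164  0.091  0.1    0.127  0.025  0.091  0.047
   0.082  0.036  0.081  0.088  0.046  0.081  0.069  0.069]
 [-0.029 -0.061 -0.033 -0.013  0.065 -0.001 -0.01  -0.021 -0.005  0.027
   0.026 -0.025 -0.017  0.006  0.013  0.035  0.038  0.047]]
mean last10 [0.0465 0.0689 0.0146] sd [0.032 0.018 0.023] sd 2-9 [0.037 0.039 0.029]
```

{"name": "play_rows", "arguments": {
  "series": [
    {"tx": -0.051, "ty": -0.0315, "tz": 0, "turn": 0},
    {"tx": -0.051, "ty": -0.0315, "tz": 0, "turn": 0},
    {"tx": -0.051, "ty": -0.0315, "tz": 0, "turn": 0}
  ]
}}

```text
time_s: 28.35
position: [0.496, 0.1076, 0.332]
tcp_rot: [[-0.526, 0.85, -0.0], [0.85, 0.526, -0.0], [-0.0, -0.0, -1.0]]
force: [1.0, -0.1, -3.0]
opening: 0.552
```

```bash
python3 mom2.py
```

```text
29.2
[[ 0.052  0.821 -0.048 -0.073 -0.135 -0.024 -0.138 -0.069 -0.05  -0.06
  -0.061 -0.029 -0.058 -0.085 -0.061 -0.045 -0.065 -0.037]
 [-0.02   0.418  0.125  0.047  0.058  0.064  0.085  0.058  0.08   0.046
   0.19   0.094  0.08   0.059  0.072  0.069  0.052  0.048]
 [-0.023  0.016 -0.005 -0.033  0.021  0.009 -0.003  0.033  0.009  0.066
  -0.029  0.011  0.017 -0.048  0.01   0.039 -0.021 -0.028]]
mean last10 [-0.0552  0.0792  0.0027] sd [0.015 0.04  0.033] sd 2-9 [0.041 0.024 0.02 ]
```

{"name": "play_rows", "arguments": {
  "series": [
    {"tx": 0.051, "ty": 0.0315, "tz": 0, "turn": 0},
    {"tx": 0.051, "ty": 0.0315, "tz": 0, "turn": 0},
    {"tx": 0.051, "ty": 0.0315, "tz": 0, "turn": 0},
    {"tx": 0.051, "ty": 0.0315, "tz": 0, "turn": 0},
    {"tx": 0.051, "ty": 0.0315, "tz": 0, "turn": 0},
    {"tx": 0, "ty": 0, "tz": 0, "turn": 0},
    {"tx": 0, "ty": 0, "tz": 0, "turn": 0},
    {"tx": -0.051, "ty": -0.0315, "tz": 0, "turn": 0},
    {"tx": -0.051, "ty": -0.0315, "tz": 0, "turn": 0}
  ]
}}

```text
time_s: 30.1
position: [0.6177, 0.1828, 0.3311]
tcp_rot: [[-0.526, 0.85, -0.002], [0.85, 0.526, -0.001], [0.0, -0.003, -1.0]]
force: [0.7, -1.1, -2.8]
opening: 0.55
```

```bash
python3 mom2.py
```

```text
30.95
[[ 0.058  1.121 -0.044 -0.102 -0.086  0.159 -0.121 -0.056 -0.056 -0.01
  -0.006 -0.045 -0.068 -0.07  -0.133 -0.074 -0.056 -0.079]
 [ 0.032  0.571  0.151  0.132  0.029  0.014  0.088  0.099  0.055  0.136
   0.067  0.075  0.115  0.051  0.074  0.076  0.126  0.079]
 [ 0.008  0.03   0.03   0.028 -0.038  0.042  0.036  0.017  0.04   0.035
  -0.005  0.01  -0.03  -0.032  0.01   0.042 -0.061 -0.051]]
mean last10 [-0.0597  0.0855 -0.0041] sd [0.034 0.028 0.036] sd 2-9 [0.087 0.048 0.026]
```

{"name": "play_rows", "arguments": {
  "series": [
    {"tx": 0.0105, "ty": -0.0223, "tz": 0, "turn": -0.055},
    {"tx": 0.0209, "ty": -0.0446, "tz": 0, "turn": -0.055},
    {"tx": 0.0209, "ty": -0.0446, "tz": 0, "turn": -0.055},
    {"tx": 0.0209, "ty": -0.0446, "tz": 0, "turn": -0.055},
    {"tx": 0.0209, "ty": -0.0446, "tz": 0, "turn": -0.055},
    {"tx": 0.0209, "ty": -0.0446, "tz": 0, "turn": -0.055},
    {"tx": 0.0209, "ty": -0.0446, "tz": 0, "turn": -0.055},
    {"tx": 0.0209, "ty": -0.0446, "tz": 0, "turn": -0.055},
    {"tx": 0.0146, "ty": -0.0312, "tz": 0, "turn": -0.055},
    {"tx": 0.006, "ty": -0.013, "tz": 0, "turn": -0.055}
  ]
}}

```text
time_s: 31.95
position: [0.7625, -0.1245, 0.3314]
tcp_rot: [[0.03, 1.0, 0.0], [1.0, -0.03, -0.002], [-0.002, 0.001, -1.0]]
force: [-1.1, -0.1, -4.0]
opening: 0.543
```

{"name": "play_rows", "arguments": {
  "series": [
    {"tx": 0, "ty": 0, "tz": 0, "turn": 0},
    {"tx": 0, "ty": 0, "tz": 0, "turn": 0},
    {"tx": 0, "ty": 0, "tz": 0, "turn": 0},
    {"tx": 0, "ty": 0, "tz": 0, "turn": 0},
    {"tx": 0, "ty": 0, "tz": 0, "turn": 0},
    {"tx": 0, "ty": 0, "tz": 0, "turn": 0},
    {"tx": 0, "ty": 0, "tz": 0, "turn": 0},
    {"tx": 0, "ty": 0, "tz": 0, "turn": 0},
    {"tx": 0, "ty": 0, "tz": 0, "turn": 0},
    {"tx": 0, "ty": 0, "tz": 0, "turn": 0}
  ]
}}

```text
time_s: 32.95
position: [0.7617, -0.1192, 0.3322]
tcp_rot: [[0.022, 1.0, -0.0], [1.0, -0.022, -0.0], [-0.0, -0.0, -1.0]]
force: [0.8, -0.0, -2.9]
opening: 0.547
```

```bash
python3 -c "
from look import *
look('d1',r=(40,360,180,500),k=1.8);look('d2','top',(100,300,140,460),2.4);s=st();print(s['tcp_rot'].round(3),abs(s['qvel']).max())"
```

```text
33.05 [ 0.7617 -0.1192  0.3322] [ 0.76  0.2  -2.61] [ 0.046 -0.084  0.019] 0.551
[[ 0.022  1.    -0.   ]
 [ 1.    -0.022 -0.   ]
 [-0.    -0.    -1.   ]] 0.1382155805059994
```

View pics/d1.png

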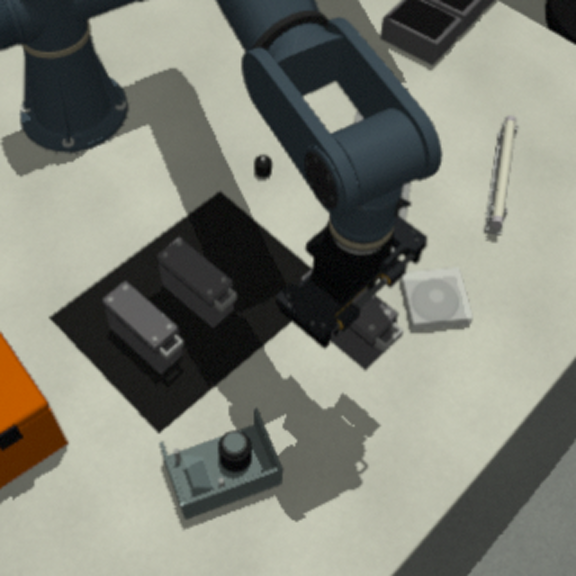

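View pics/d2.png

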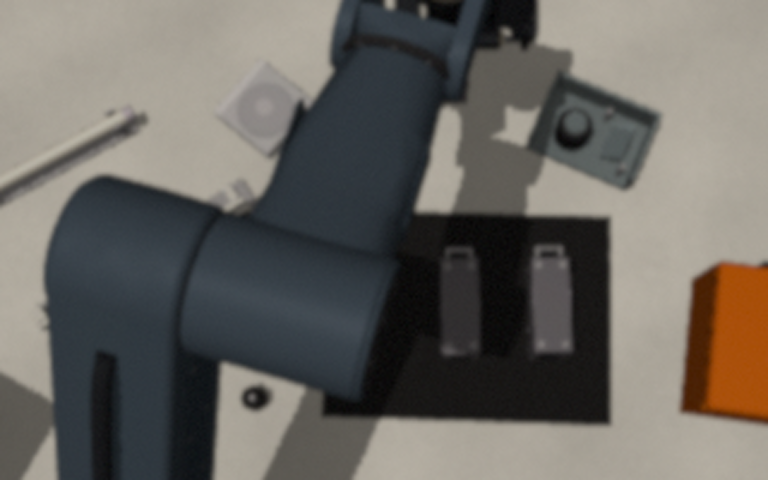

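```bash
python3 -c "
from rig import bot
print(bot.hand_in())"
```

```text
the job is handed in; nothing more can be done
None
```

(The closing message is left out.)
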